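Back a jammed billet out of the peg-blank feed chute

ROBOT

A 6-joint arm with a two-finger parallel gripper is mounted at the origin on the work surface. World frame = base frame: x ahead of the robot, y to its left, z up, the work surface at z = 0. Lengths are in m, angles in rad, forces in N, time in s.
With the tool pointing down it reaches from about 0.275 to 0.725 m from the base axis. Payload 15.9 kg.
Tool frame: the origin (TCP) lies at the very end of the fingers, on their centre line; the grasp point (between the pads) lies 19 mm behind it; z points along the fingers, y is the direction in which the jaws open and shut (so a half turn about z gives the same grasp; the last joint's range is limited). The gripper opens to 85 mm and grips with 20 to 120 N. Pads are 22 mm wide; open, the fingers measure 114 mm over their backs; the gripper's body (76 mm by 85 mm) begins 54 mm behind the grasp point. The pads swing forward as they close: fully open they stand 13 mm farther back than shut.
Start: joints at [-1.308, 0.213, -0.034, 1.323, 0, 1.571], TCP at [0.13, -0.483, 0.231] pointing down, gripper open.
Joint ranges: [-2.98, 2.98], [-0.74, 1.72], [-1.14, 1.35], [-2.1, 2.04], [-1.57, 1.44], [-3.14, 3.14]. Speed limits (rad/s): [1.89, 1.89, 2.39, 2.57, 3.14, 3.14].

INTERFACE

Orientations are given as [roll, pitch, yaw] about the fixed x, y, z axes, in that order (R = Rz(yaw) Ry(pitch) Rx(roll)).
In Python, from cell import arm gives the robot as it stands. The module is installed in compiled form; this text tells all that it offers.
- The arm moves only by the tool jog_arm, never from a script. Its argument "deltas" is a list of rows, each a list of 3 entries, a list of its own where there are three numbers: the opening, from -1 (shut) to 1 (fully open), so that 0 is half open, then the shift along the tool's x, y, z in m, then the turn, a rotation vector about the tool's x, y, z in degrees. In form: [[fingers, [dx, dy, dz], [ax, ay, az]], ...]. A call has 1 to 12 rows; each row shifts and turns the pose as measured when the row begins, along the tool's axes as they then stand; what a row does not reach is not made up. A row lasts 1/10 s, in which the tool goes at most 50 mm and 8.59 degrees, less where a joint would pass 70% of its speed; a pose out of reach is approached as far as the arm can. A call is refused whole if a number of a shift passes 0.05 or a number of a turn 8.59, either way. A call with a gripper value outside its range is refused whole. The fingers move at their own pace and stop on an object; the grip force is fixed at half the most. Time passes only in rows, so rows that do not move let the fingers close. It gives the time, the measured TCP pose, the force and the opening at its end, in the units of the state.
- arm.observe(): the state, without advancing time (a new reading comes with each control period).
- arm.read_camera(name): name is "scene" or "top" or "wrist"; returns the picture (384x512x3 uint8, red, green, blue); there is no depth.
- arm.camera_params(name): a dict with "fx", "fy", "cx", "cy" (pixels), "origin" and "attitude" of the camera in the world. Camera axes: x right, y down, z forward; pixel columns grow to the right and rows downward; lengths in m; the calibration is good to about 2 mm. A picture is of the moment at which its call begins: read the wrist's pose just before it. camera_params takes no time and is no camera call; for the wrist camera it gives the pose at the moment of the call.
- arm.sign_off(): hands the job in, once; it reports no verdict.
The state is a dict: "time_s": time; "joints": joint angles; "joint_velocities": joint speeds; "tau": joint torques, N m; "eef_pos": TCP position; "eef_rot": TCP orientation; "force": force on the tool from outside, world axes, zero at the start; "torque": the same for the moment, N m; "gripper_width": opening from 0.0 (shut) to 1.0 (fully open).
Only numpy, scipy, OpenCV 4.12 (cv2) and the standard library are available. Lean on these libraries where they do the work, as an engineer would, in place of code of your own. Each camera call takes 0.05 s, during which the arm holds its last target.

TASK

A square acacia billet has jammed under the steel keeper strips of the sloping feed chute. Nudge it back up the chute until it is clear of the strips and lies in the open loading window, without ramming it into the hopper's shut gate or prying it against the strips; then lift it out and set it down gently, lying flat, in the wooden rework tray. Leave the carver's other tools, the finished pegs and the billet in the hold-down where they are.

Things in the scene. Friction and masses are not known exactly. Their poses are not given: they have to be found in the camera images.
- billet_center (a point): Centre of the jammed acacia billet, a plain brown block 100 mm long (x, up the chute), 48 wide (y), 48 high (z), 0.13 to 0.25 kg. Its lower end starts 54 to 72 mm above the end stop. A sprung brake shoe in the wall holds it: 5 to 8 N pushes it up the chute, and it stays where it is left on the slope. It can be gripped, across its width, only in the loading window.
- trough: The sloping trough of the feed chute, plywood with pale sides. Origin: middle of the floor's surface below the upper end of the keeper strips. x runs up the chute, 24 degrees above level; y to the left looking up; z square to the floor. In mm: channel 51 wide, walls 8 thick; end stop 22 high at x = -160; walls 12 high from x = -160 to -110, 50 high to 0, 12 high to the gate at 135.
- window_mid (a point): Middle of the open loading window, on the trough floor at x = 68 mm of trough, with its axes. The window runs from x = 0 to the gate at 135; its side walls are only 12 mm high, so the billet can be gripped across its width there, with the fingertips 14 mm or more above the floor.
- keeper: The two flat steel keeper strips on the high walls, same frame as trough. They run from x = -110 to 0 mm, 50 to 54 mm above the floor, and reach 5.5 mm in over the channel from each side: the slot between is 40 mm wide, open along its whole length, so shut fingers can reach down through it behind the billet. The billet is clear of them when its centre is past x = 50 mm.
- gate: The hopper's shut steel gate, fixed, same frame as trough. Its face is at x = 135 mm, its top flange (63 to 69 mm above the floor) at 129. The billet touches the gate when its centre reaches x = 85 mm.
- hopper_rim (a point): Middle of the top edge of the hopper's front, at x = 138, z = 165 mm of trough, with its axes. The plywood hopper (x = 138 to 252, 67 wide) stands square to the trough floor, so it leans 24 degrees out over the loading window: an upright gripper over the window hits it, one held square to the trough floor clears it.
- chute: The chute's stand: a level base board 360 x 150 x 14 mm on the bench with posts up to the trough. Origin: on the bench, 20 mm from the board's centre towards the low end. x points the way the chute climbs, z up. A small spring housing (34 x 16 x 30 mm) sticks out of the trough's +y wall.
- tray: The rework tray, an empty open wooden box, fixed on the bench to the left or right of the chute. Outside 215 (x) by 160 (y) by 34 mm high, walls and floor 7 mm thick: inside 201 by 146 mm and 27 deep. Origin: centre of its underside.
- holddown: A cam lock hold-down on a 200 x 140 mm wooden base with a second square billet pinned under its arm, 120 mm high in all, fixed to the bench on the other side of the chute from the tray. Origin: centre of its underside. Not to be used.
- square_center (a point): A red steel try square, stock 110 x 24 x 14 mm and blade 150 x 30 x 4 mm, lying flat; the point is near its middle. Bystander.
- stone_center (a point): Centre of a grey whetstone 180 x 60 x 25 mm. Bystander.
- burnisher_center (a point): Centre of a round boxwood burnisher, 158 mm long and 24 mm thick, lying. Bystander.
- peg_a_center (a point): Middle of a finished honey-coloured tuning peg, 122 mm long, head 26 mm wide and 14 mm thick, lying. Bystander.
- peg_b_center (a point): Middle of the second finished peg, alike. Bystander.
Things that resemble listed ones, but are neither listed nor needed, are in the scene too. Of the things that look like the part that bears billet_center, the largest one is meant.

How it is judged:
On the way:
1. the billet has been moved back up the chute, clear of the keeper strips, and still lies in the trough (x of billet_center in the frame of trough between 0.051 and 0.09 m and z of billet_center in the frame of trough below 0.036 m and y of billet_center in the frame of trough between -0.012 and 0.012 m), for 0.2 s.
At the end, for the whole second after the job is handed in: The billet lies at rest on the tray's floor, wholly between its walls and flat on a long side (its length within 5 degrees of level, its centre 26 to 35 mm above the bench), let go (x of billet_center in the frame of tray between -0.085 and 0.085 m and y of billet_center in the frame of tray between -0.055 and 0.055 m and z of billet_center in the frame of tray between 0.026 and 0.035 m and angle between billet_center's own x axis and vertical between 1.48 and 1.66 rad and linear speed of billet below 0.02 m/s); the robot touches nothing.
It fails at once if the billet is rammed into the hopper gate (over 20 N) (contact force between billet and gate above 20 N).
It fails at once if the billet is pried against the keeper strips (over 25 N) (contact force between billet and keeper above 25 N).
It fails at once if the billet is dropped or slammed into the tray (it comes down into the tray faster than 0.45 m/s, a fall of about 10 mm) (horizontal distance between billet_center and tray below 0.1 m and z of billet_center in the frame of tray below 0.07 m and linear speed of billet above 0.45 m/s).
It fails at once if a bystander is shifted by more than 30 mm (distance of any of square_center, stone_center, burnisher_center, peg_a_center, peg_b_center from where it was at the start of the episode above 0.03 m).
It also fails if it takes over 48 s, if anything falls off the work surface, if the arm or the gripper's body presses on something with over 40 N, if the wrist force passes 120 N, or if a joint passes its speed limit or range.

## Working session

There is one attempt and no reset: what is moved stays moved. The work goes in short steps, Python scripts to look and compute and a tool call to move; the robot and the scene stay as the last step left them, time stands still between calls to the robot, and variables do not carry over. Pictures are saved under pics/ and viewed, and the job is handed in when it is done.

Besides the shell and the picture viewer there is one more tool, called after ">>>" by a JSON object that holds its "fn" and its "kwargs", one argument or row to a line. jog_arm: Moves the arm, as the interface text tells. Its arguments: {"type":"object","properties":{"deltas":{"type":"array"}},"required":["deltas"]}

```bash
mkdir -p pics
python3 - <<'E'
from cell import arm
import cv2,numpy as np
print(arm.observe())
for n in ["scene","top","wrist"]:
    p=arm.camera_params(n); print(n,p)
    im=arm.read_camera(n); cv2.imwrite(f"pics/{n}0.png",im[:,:,::-1])
E
```

```text
{'time_s': 0.0, 'joints': array([-1.30801265e+00,  2.13364520e-01, -3.50435402e-02,  1.32348644e+00,
       -4.73816640e-06,  1.57079538e+00]), 'joint_velocities': array([ 0.00249688, -0.00058374, -0.00014902, -0.00134954,  0.00066828,
       -0.00029556]), 'tau': array([-6.15600933e-03, -6.86160350e+01,  4.87113655e+01,  1.75486668e-02,
       -2.34512390e-04, -2.59705183e-05]), 'eef_pos': array([ 0.12979822, -0.48251907,  0.23081815]), 'eef_rot': array([-3.14049448e+00,  4.73711922e-06,  2.62784628e-01]), 'force': array([-0.08412361,  0.63661743,  0.45825439]), 'torque': array([ 0.01891943, -0.03296421,  0.01327577]), 'gripper_width': 0.9983086906699491}
scene {'fx': 447.10521312188223, 'fy': 447.10521312188223, 'cx': 256.4766800343708, 'cy': 193.86889473925834, 'origin': array([1.38582563, 0.44036563, 1.25101437]), 'attitude': array([-2.38779807,  0.0186958 ,  1.93868893])}
top {'fx': 481.1703437556723, 'fy': 481.1703437556723, 'cx': 254.00770493186317, 'cy': 188.63140561975212, 'origin': array([0.23109344, 0.09144937, 1.76286012]), 'attitude': array([-3.00244137, -0.01576905, -1.58643352])}
wrist {'fx': 324.65625026524395, 'fy': 324.65625026524395, 'cx': 255.37121149833473, 'cy': 188.056008541846, 'origin': array([ 0.20128541, -0.4633679 ,  0.37430108]), 'attitude': array([ 2.84745969e+00,  1.90361336e-03, -1.30757609e+00])}
```

View pics/scene0.png

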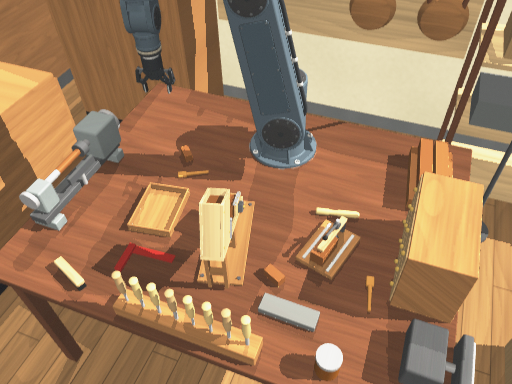

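View pics/top0.png

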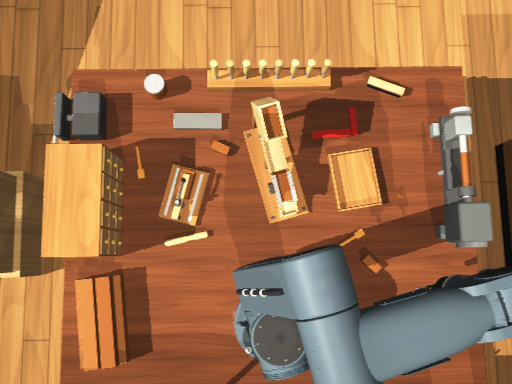

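View pics/wrist0.png

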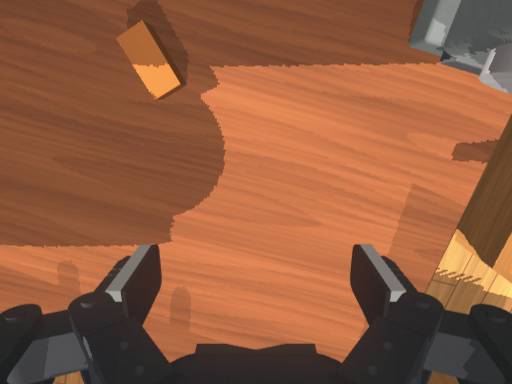

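The scene view shows the hopper and chute at about (215,225) to (240,250). In the top view the chute runs from its low end near (290,212) to the hopper at (268,105), with the tray at (356,180) and the hold-down at (184,195). The wrist view shows only a loose small block. I'll enlarge the chute.

Run:
```python
import cv2
a=cv2.imread("pics/top0.png")[90:230,230:400]
cv2.imwrite("pics/top0c.png",cv2.resize(a,None,fx=4.2,fy=4.2,interpolation=cv2.INTER_CUBIC))
a=cv2.imread("pics/scene0.png")[170:310,110:300]
cv2.imwrite("pics/scene0c.png",cv2.resize(a,None,fx=4,fy=4,interpolation=cv2.INTER_CUBIC))
```

```text
(no output)
```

View pics/top0c.png

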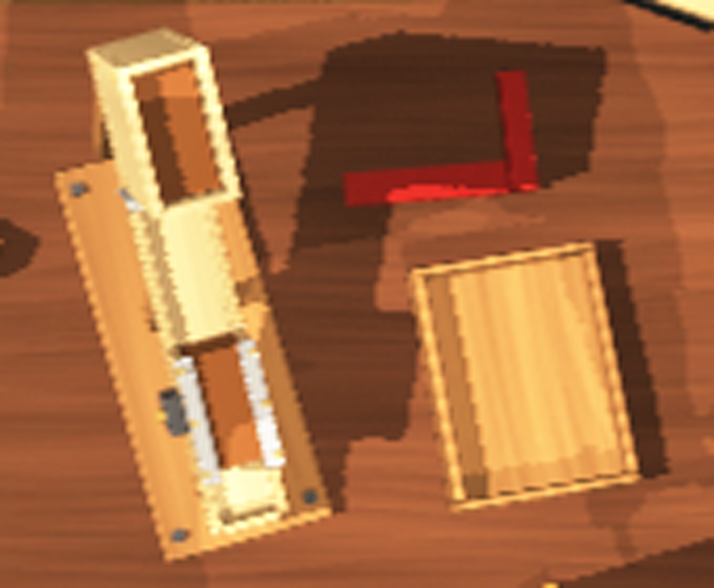

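View pics/scene0c.png

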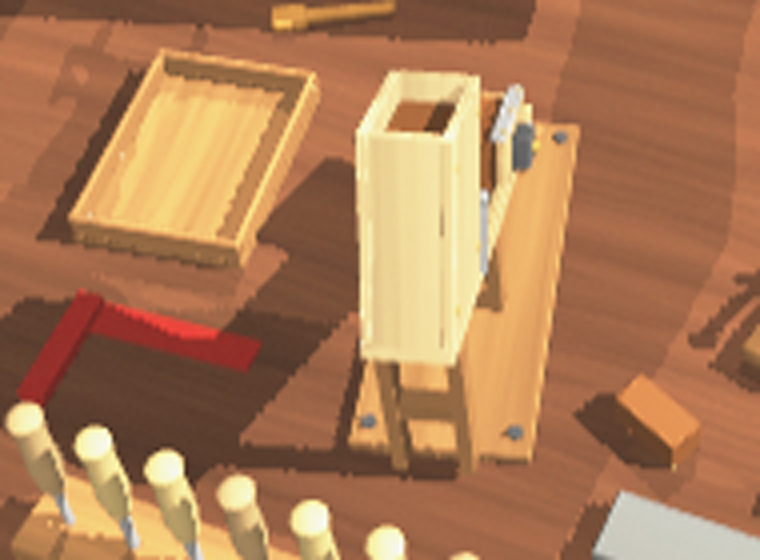

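Brown blocks that could be the billet: (268,183) top, between the steel strips of the chute; (222,147) and (372,262), small loose blocks; one in the hold-down at (182,197); one inside the hopper at (272,120). The one in the chute fits: it lies under the keeper strips. The enlarged crops confirm this. Next I'll locate the chute and tray roughly, then move the wrist camera there.

```bash
cat > h.py <<'E'
import numpy as np, cv2
from scipy.spatial.transform import Rotation as Ro
def rot(a): return Ro.from_euler('xyz',a).as_matrix()
def ray(P,uv):
    d=np.array([(uv[0]-P['cx'])/P['fx'],(uv[1]-P['cy'])/P['fy'],1.])
    return np.array(P['origin']),rot(P['attitude'])@d
def onz(P,uv,z):
    o,d=ray(P,uv); return o+d*(z-o[2])/d[2]
def proj(P,X):
    c=rot(P['attitude']).T@(np.asarray(X)-P['origin']); return np.array([P['cx']+P['fx']*c[0]/c[2],P['cy']+P['fy']*c[1]/c[2]])
def tri(obs):
    A=np.zeros((3,3));b=np.zeros(3)
    for P,uv in obs:
        o,d=ray(P,uv);d=d/np.linalg.norm(d);M=np.eye(3)-np.outer(d,d);A+=M;b+=M@o
    X=np.linalg.solve(A,b); return X,[np.linalg.norm(proj(P,X)-uv) for P,uv in obs]
E
python3 - <<'E'
from cell import arm
from h import *
T=arm.camera_params("top");S=arm.camera_params("scene")
t=lambda x,y:(230+x/4.2-.4,90+y/4.2-.4)
s=lambda x,y:(110+x/4-.4,170+y/4-.4)
for n,c in dict(lh=(55,178),ll=(165,560),rl=(330,512)).items(): print("board",n,onz(T,t(*c),.014).round(4))
for c in [(413,270),(590,243),(637,478),(458,508)]: print("tray top",onz(T,t(*c),.034).round(4))
for c in [(163,52),(320,73),(240,250),(72,215)]: print("tray top scene",onz(S,s(*c),.034).round(4))
print("board scene", [onz(S,s(*c),.014).round(4) for c in [(580,127),(528,460),(348,445)]])
print("hopper top corner front", tri([(T,t(163,205)),(S,s(360,130))]), tri([(T,t(240,195)),(S,s(390,72))]))
E
```

```text
board lh [0.6895 0.0989 0.014 ]
board ll [0.349  0.0079 0.014 ]
board rl [ 0.3886 -0.1365  0.014 ]
tray top [ 0.5981 -0.2133  0.034 ]
tray top [ 0.6203 -0.3699  0.034 ]
tray top [ 0.4125 -0.4005  0.034 ]
tray top [ 0.3887 -0.2444  0.034 ]
tray top scene [ 0.4126 -0.3969  0.034 ]
tray top scene [ 0.3858 -0.2416  0.034 ]
tray top scene [ 0.6013 -0.2098  0.034 ]
tray top scene [ 0.6181 -0.3691  0.034 ]
board scene [array([0.3486, 0.0083, 0.014 ]), array([0.6972, 0.0993, 0.014 ]), array([ 0.7349, -0.0419,  0.014 ])]
hopper top corner front (array([ 0.61527438, -0.01668626,  0.27452817]), [np.float64(11.490871661582709), np.float64(12.447192321100019)]) (array([ 0.59656354, -0.03798292,  0.31295089]), [np.float64(0.15841282211107588), np.float64(0.16765348467272967)])
```

>>> {"fn": "jog_arm", "kwargs": {
  "deltas": [
    [-1, [0.036, -0.035, -0.002], [0, 0, 0]],
    [-1, [0.036, -0.035, -0.002], [0, 0, 0]],
    [-1, [0.036, -0.035, -0.002], [0, 0, 0]],
    [-1, [0.036, -0.035, -0.002], [0, 0, 0]],
    [-1, [0.036, -0.035, -0.002], [0, 0, 0]],
    [-1, [0.036, -0.035, -0.002], [0, 0, 0]],
    [-1, [0.036, -0.035, -0.002], [0, 0, 0]],
    [-1, [0.036, -0.035, -0.002], [0, 0, 0]],
    [-1, [0.036, -0.035, -0.002], [0, 0, 0]]
  ]
}}

```text
time_s: 1.05
eef_pos: [0.3558, -0.1005, 0.2472]
eef_rot: [-3.139, -0.0, 0.252]
force: [2.0, -1.4, 0.1]
gripper_width: -0.002
```

>>> {"fn": "jog_arm", "kwargs": {
  "deltas": [
    [-1, [0.02, -0.016, 0], [0, 8, 0]],
    [-1, [0.02, -0.016, 0], [0, 8, 0]],
    [-1, [0, 0, 0], [0, 8, 0]],
    [-1, [0, 0, 0], [0, 0, 0]]
  ]
}}

```text
time_s: 1.45
eef_pos: [0.389, -0.0495, 0.2469]
eef_rot: [-3.132, -0.428, 0.265]
force: [-1.4, 0.9, -0.7]
gripper_width: 0.0
```

Run:
```python
from cell import arm
import cv2,pickle
o=arm.observe();print({k:o[k] for k in("time_s","joints","eef_pos","eef_rot","force")})
p=arm.camera_params("wrist");im=arm.read_camera("wrist")
cv2.imwrite("pics/w1.png",im[:,:,::-1]);pickle.dump(p,open("w1.pkl","wb"));print(p)
```

```text
{'time_s': 1.45, 'joints': array([-0.31765309, -0.35511222, -0.60839166,  0.95861124,  0.23826497,
        2.60023438]), 'eef_pos': array([ 0.38895414, -0.04947327,  0.24694602]), 'eef_rot': array([-3.1323809 , -0.4278271 ,  0.26512515]), 'force': array([-1.38107249,  0.90113762, -0.68900762])}
{'fx': 324.65625026524395, 'fy': 324.65625026524395, 'cx': 255.37121149833473, 'cy': 188.056008541846, 'origin': array([ 0.39716402, -0.04849679,  0.40815941]), 'attitude': array([-3.00790193,  0.0092814 , -1.30138192])}
```

View pics/w1.png

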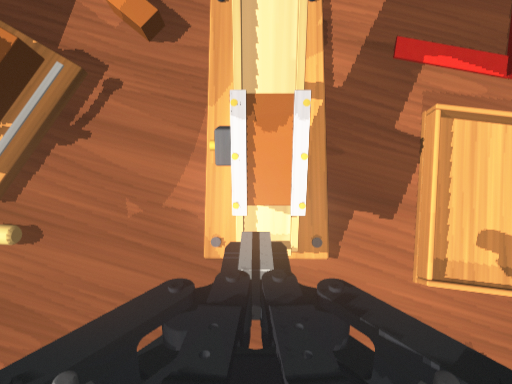

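The wrist view shows the two bright strips at columns 231–246 and 294–309, rows 91–215, with the brown billet between them and its lower end at about row 205. It is the jammed one. I'll flip the tool half a turn so the camera is on the downhill side, clear of the hopper, and get the second view there.

>>> {"fn": "jog_arm", "kwargs": {
  "deltas": [
    [-1, [0, 0, 0], [0, 0, -8.5]],
    [-1, [0, 0, 0], [0, 0, -8.5]],
    [-1, [0, 0, 0], [0, 0, -8.5]],
    [-1, [0, 0, 0], [0, 0, -8.5]],
    [-1, [0, 0, 0], [0, 0, -8.5]],
    [-1, [0, 0, 0], [0, 0, -8.5]],
    [-1, [0, 0, 0], [0, 0, -8.5]],
    [-1, [0, 0, 0], [0, 0, -8.5]],
    [-1, [0, 0, 0], [0, 0, -8.5]],
    [-1, [0, 0, 0], [0, 0, -8.5]],
    [-1, [0, 0, 0], [0, 0, -8.5]]
  ]
}}

```text
time_s: 2.6
eef_pos: [0.3982, -0.0561, 0.2542]
eef_rot: [2.738, 0.029, 1.911]
force: [-0.1, 0.2, 0.2]
gripper_width: 0.002
```

>>> {"fn": "jog_arm", "kwargs": {
  "deltas": [
    [-1, [0, 0, 0], [0, 0, -8.5]],
    [-1, [0, 0, 0], [0, 0, -8.5]],
    [-1, [0, 0, 0], [0, 0, -8.5]],
    [-1, [0, 0, 0], [0, 0, -8.5]],
    [-1, [0, 0, 0], [0, 0, -8.5]],
    [-1, [0, 0, 0], [0, 0, -8.5]],
    [-1, [0, 0, 0], [0, 0, -8.5]],
    [-1, [0, 0, 0], [0, 0, -8.5]],
    [-1, [0, 0, 0], [0, 0, -8.5]],
    [-1, [0, 0, 0], [0, 0, -8.5]],
    [-1, [0, 0, 0], [0, 0, 0]]
  ]
}}

```text
time_s: 3.7
eef_pos: [0.4073, -0.062, 0.259]
eef_rot: [-3.136, 0.381, -2.863]
force: [-1.0, -0.3, -0.2]
gripper_width: -0.002
```

Run:
```python
from cell import arm
import cv2,pickle
o=arm.observe();print({k:o[k] for k in("time_s","joints","eef_pos","eef_rot","force")})
p=arm.camera_params("wrist");im=arm.read_camera("wrist")
cv2.imwrite("pics/w2.png",im[:,:,::-1]);pickle.dump(p,open("w2.pkl","wb"));print(p)
```

```text
{'time_s': 3.7, 'joints': array([-0.30474417, -0.27959096, -0.51266489,  1.01222671,  0.20107724,
       -0.54910645]), 'eef_pos': array([ 0.40733746, -0.06204694,  0.25899829]), 'eef_rot': array([-3.13568773,  0.3806632 , -2.86296713]), 'force': array([-0.99220725, -0.31940235, -0.19481455])}
{'fx': 324.65625026524395, 'fy': 324.65625026524395, 'cx': 255.37121149833473, 'cy': 188.056008541846, 'origin': array([ 0.29035134, -0.0945406 ,  0.36477769]), 'attitude': array([2.46694713, 0.00454807, 1.84766502])}
```

View pics/w2.png

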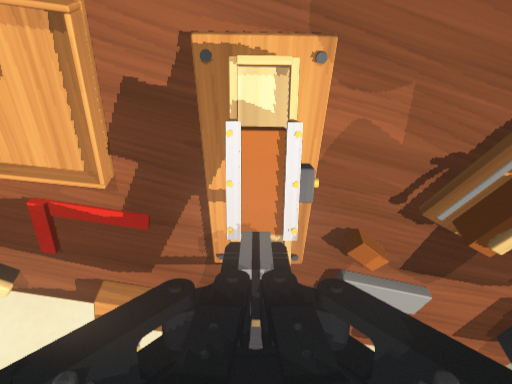

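The second view, rotated by a half turn, shows the strips at columns 226–241 and 286–302, rows 121–241. Six yellow screws lie on them, and the billet's lower end is at row 127. I'll triangulate the screws and strip corners.

Run:
```python
from h import *
import pickle
def feats(f,flip):
    im=cv2.imread(f); h=cv2.cvtColor(im,cv2.COLOR_BGR2HSV)
    m=((h[...,1]<45)&(h[...,2]>190)).astype(np.uint8); m[250:]=0;m[:70]=0;m[:,:215]=0;m[:,325:]=0
    m=cv2.morphologyEx(m,cv2.MORPH_CLOSE,np.ones((5,5)))
    n,l,s,c=cv2.connectedComponentsWithStats(m)
    Q=[]
    for i in sorted(range(1,n),key=lambda i:c[i][0]):
        if s[i][4]<400: continue
        r=cv2.minAreaRect(np.argwhere(l==i)[:,::-1].astype(np.float32)); b=cv2.boxPoints(r)
        print(f,s[i],b.round(1).tolist());
        # corner extremes
        Q.append(b)
    y=((h[...,0]>20)&(h[...,0]<32)&(h[...,1]>150)&(h[...,2]>180)).astype(np.uint8)
    y[250:]=0;y[:85]=0;y[:,:222]=0;y[:,312:]=0
    n,l,s,c=cv2.connectedComponentsWithStats(y)
    print([(c[i].round(1).tolist(),int(s[i][4])) for i in range(1,n) if s[i][4]>5])
feats("pics/w1.png",0);feats("pics/w2.png",1)
```

```text
pics/w1.png [ 230   90   17  126 1840] [[229.39999389648438, 90.0], [245.0, 89.80000305175781], [246.60000610351562, 215.0], [231.10000610351562, 215.1999969482422]]
pics/w1.png [ 288   90   23  143 1884] [[287.20001220703125, 232.0], [294.5, 89.19999694824219], [311.29998779296875, 90.0999984741211], [303.8999938964844, 232.8000030517578]]
[([233.5, 102.0], 26), ([306.4, 102.0], 25)]
pics/w2.png [ 226  121   15  118 1644] [[226.0, 238.0], [226.0, 121.0], [240.0, 121.0], [240.0, 238.0]]
pics/w2.png [ 283  122   20  119 1632] [[282.70001220703125, 240.0], [287.29998779296875, 121.5], [302.3999938964844, 122.0999984741211], [297.79998779296875, 240.60000610351562]]
[([228.6, 132.9], 21), ([297.9, 133.9], 22), ([228.8, 183.0], 19), ([295.4, 184.0], 19), ([229.4, 229.8], 19), ([293.1, 230.7], 18)]
```

Run:
```python
from h import *
import pickle
im=cv2.imread("pics/w1.png");h=cv2.cvtColor(im,cv2.COLOR_BGR2HSV)
for (x,y) in [(234,102),(235,156),(236,205),(306,102),(305,156),(304,205)]:
    w=h[y-7:y+8,x-7:x+8]; mm=((w[...,0]>18)&(w[...,0]<34)&(w[...,1]>110)&(w[...,2]>150))
    p=np.argwhere(mm); print((x,y),p.mean(0)[::-1]+[x-7,y-7],len(p))
a=im[80:240,200:340];b=cv2.imread("pics/w2.png")[50:250,190:340]
cv2.imwrite("pics/z1.png",cv2.resize(a,None,fx=5,fy=3.75 if 0 else 3.7,interpolation=cv2.INTER_CUBIC))
cv2.imwrite("pics/z2.png",cv2.resize(b,None,fx=3,fy=3,interpolation=cv2.INTER_CUBIC))
```

```text
(234, 102) [231.74074074 103.27777778] 54
(235, 156) [234.57142857 155.82142857] 28
(236, 205) [232.01724138 205.20689655] 58
(306, 102) [308.92857143 103.15714286] 70
(305, 156) [304.1        155.96666667] 30
(304, 205) [301.59259259 205.07407407] 27
```

View pics/z1.png

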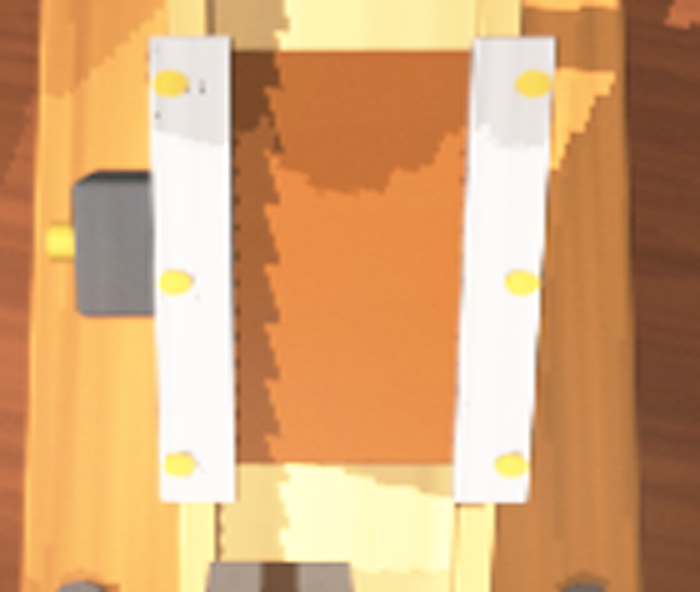

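View pics/z2.png

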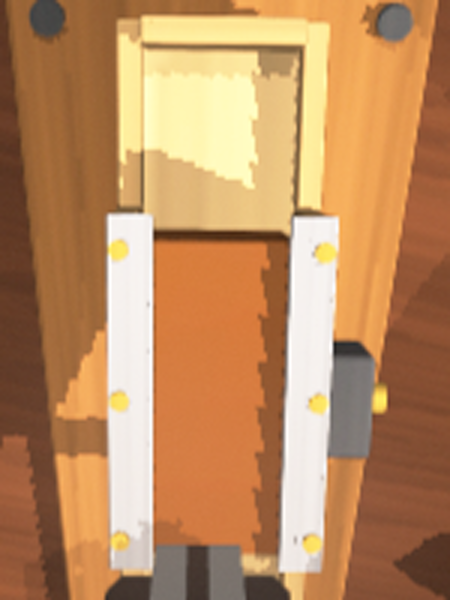

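```bash
cat > m1.py <<'E'
from h import *
import pickle
P1=pickle.load(open("w1.pkl","rb"));P2=pickle.load(open("w2.pkl","rb"))
a=lambda x,y:np.array((200+x/5-.4,80+y/3.7-.4)); b=lambda x,y:np.array((190+x/3-.33,50+y/3-.33))
pts={'sLu':((170,84),(311,543)),'sLm':((176,282),(318,403)),'sLd':((180,464),(325,252)),
'sRu':((533,84),(120,541)),'sRm':((522,282),(120,401)),'sRd':((512,464),(119,250)),
'cLuo':((150,38),(322,572)),'cLui':((231,38),(280,570)),'cLdo':((161,502),(338,217)),'cLdi':((235,502),(292,216)),
'cRuo':((555,38),(110,570)),'cRui':((474,38),(152,570)),'cRdo':((528,502),(107,214)),'cRdi':((455,502),(153,214))}
X={}
for k,(p,q) in pts.items():
    X[k],r=tri([(P1,a(*p)),(P2,b(*q))]); print(k,X[k].round(4),np.round(r,1))
E
cat > m2.py <<'E'
from m1 import *
up=(X['cLuo']+X['cLui']+X['cRuo']+X['cRui'])/4; dn=(X['cLdo']+X['cLdi']+X['cRdo']+X['cRdi'])/4
L=(X['cLuo']+X['cLdo']+X['cLui']+X['cLdi'])/4;R_=(X['cRuo']+X['cRdo']+X['cRui']+X['cRdi'])/4
d=up-dn; print("len",np.linalg.norm(d),"slope",np.degrees(np.arcsin(d[2]/np.linalg.norm(d))),"yaw",np.arctan2(d[1],d[0]))
e=L-R_; print("strip spacing",np.linalg.norm(e),"yaw",np.arctan2(-e[0],e[1]),e)
w=(X['sLu']+X['sLm']+X['sLd']-X['sRu']-X['sRm']-X['sRd'])/3;print("screw yaw",np.arctan2(-w[0],w[1]),w)
d2=X['sLu']+X['sRu']-X['sLd']-X['sRd'];print("screw axis yaw",np.arctan2(d2[1],d2[0]),"slope",np.degrees(np.arctan2(d2[2],np.hypot(*d2[:2]))))
print("up",up,"dn",dn)
E
python3 m2.py
```

```text
sLu [ 0.494  -0.0006  0.1516] [0. 0.]
sLm [ 0.4546 -0.0113  0.1328] [0.2 0.2]
sLd [ 0.4147 -0.022   0.1145] [0.2 0.2]
sRu [ 0.5096 -0.0584  0.1518] [0.1 0.1]
sRm [ 0.4703 -0.069   0.1329] [0.4 0.4]
sRd [ 0.4306 -0.0798  0.1146] [0.4 0.4]
cLuo [0.5017 0.0051 0.1556] [0.5 0.4]
cLui [ 0.5057 -0.0075  0.1545] [0.5 0.4]
cLdo [ 0.4051 -0.021   0.1103] [0. 0.]
cLdi [ 0.4086 -0.0339  0.11  ] [0.2 0.2]
cRuo [ 0.5192 -0.0591  0.1557] [0.1 0.1]
cRui [ 0.5158 -0.0463  0.1554] [0.1 0.1]
cRdo [ 0.4228 -0.0855  0.1099] [0.4 0.4]
cRdi [ 0.4193 -0.0727  0.1096] [0.4 0.4]
len 0.10996488113136124 slope 24.36460631854377 yaw 0.26582809260156126
strip spacing 0.053411746742732455 yaw 0.26523056249133325 [-1.40009031e-02  5.15440020e-02 -7.25193856e-05]
screw yaw 0.26636751398171343 [-0.0157583   0.05775417 -0.00012689]
screw axis yaw 0.2642431998147933 slope 24.350172970679953
up [ 0.51059908 -0.02695728  0.15531811] dn [ 0.41394631 -0.05327311  0.109953  ]
```

```bash
cat > tf.py <<'E'
from h import *
psi=0.2655
RT=Ro.from_euler('xyz',[0,-np.radians(24),psi]).as_matrix()
OT=np.array([0.5318,-0.0212,0.1060])
def toT(p): return RT.T@(np.asarray(p)-OT)
def toW(p): return OT+RT@np.asarray(p)
def onTz(P,uv,z):
    o,d=ray(P,uv);o=toT(o);d=RT.T@d; return o+d*(z-o[2])/d[2]
def tool(o):
    return toT(o['eef_pos'])*1000, RT.T@rot(o['eef_rot'])
E
python3 - <<'E'
from tf import *
from m1 import a,b,P1,P2
from cell import arm
print("cams",toT(P1['origin']),toT(P2['origin']))
for z in (0,.048): print(z,"w1 low",onTz(P1,a(370,464),z),"w1 up",onTz(P1,a(350,50),z),"w2 low",onTz(P2,b(215,232),z),onTz(P2,b(215,238),z))
print("floor ref: end stop top", onTz(P2,b(220,20),.022), onTz(P2,b(220,45),.022))
p,R=tool(arm.observe());print(p);print(R.round(3))
E
```

```text
sLu [ 0.494  -0.0006  0.1516] [0. 0.]
sLm [ 0.4546 -0.0113  0.1328] [0.2 0.2]
sLd [ 0.4147 -0.022   0.1145] [0.2 0.2]
sRu [ 0.5096 -0.0584  0.1518] [0.1 0.1]
sRm [ 0.4703 -0.069   0.1329] [0.4 0.4]
sRd [ 0.4306 -0.0798  0.1146] [0.4 0.4]
cLuo [0.5017 0.0051 0.1556] [0.5 0.4]
cLui [ 0.5057 -0.0075  0.1545] [0.5 0.4]
cLdo [ 0.4051 -0.021   0.1103] [0. 0.]
cLdi [ 0.4086 -0.0339  0.11  ] [0.2 0.2]
cRuo [ 0.5192 -0.0591  0.1557] [0.1 0.1]
cRui [ 0.5158 -0.0463  0.1554] [0.1 0.1]
cRdo [ 0.4228 -0.0855  0.1099] [0.4 0.4]
cRdi [ 0.4193 -0.0727  0.1096] [0.4 0.4]
cams [-0.0023304   0.00898702  0.33179221] [-0.12517159 -0.00741671  0.33899743]
0 w1 low [-0.1186552  -0.00735389  0.        ] w1 up [-0.00256493 -0.00162379  0.        ] w2 low [-0.10151123 -0.000831    0.        ] [-0.09948145 -0.00079672  0.        ]
0.048 w1 low [-0.10182662 -0.00498987  0.048     ] w1 up [-2.53100241e-03 -8.87350457e-05  4.80000000e-02] w2 low [-0.10486139 -0.0017635   0.048     ] [-0.10311902 -0.00173407  0.048     ]
floor ref: end stop top [-0.16658068 -0.0008103   0.022     ] [-0.15943286 -0.00068031  0.022     ]
[-57.23690292  -6.74003642 192.96657623]
[[-0.999 -0.007 -0.038]
 [-0.007  1.    -0.001]
 [ 0.038 -0.001 -0.999]]
```

Run:
```python
from tf import *
from cell import arm
import pickle
o=arm.observe();P2=pickle.load(open("w2.pkl","rb"));R=rot(o['eef_rot'])
im=cv2.imread("pics/w2.png")[215:384,150:360];cv2.imwrite("pics/f2.png",cv2.resize(im,None,fx=3.5,fy=3.5,interpolation=cv2.INTER_CUBIC))
for v in range(232,320,8):
    r=[]
    for u in (200,255,310):
        c,d=ray(P2,(u,v));c=R.T@(c-o['eef_pos']);d=R.T@d; p=c+d*(.011-c[0])/d[0]; r.append((p[1:]*1000).round(0).tolist())
    print(v,r)
```

```text
232 [[-25.0, -7.0], [-0.0, -7.0], [25.0, -6.0]]
240 [[-24.0, -15.0], [-0.0, -15.0], [24.0, -15.0]]
248 [[-23.0, -23.0], [-0.0, -22.0], [23.0, -22.0]]
256 [[-22.0, -29.0], [-0.0, -29.0], [22.0, -29.0]]
264 [[-21.0, -35.0], [-0.0, -35.0], [21.0, -35.0]]
272 [[-20.0, -41.0], [-0.0, -41.0], [20.0, -41.0]]
280 [[-19.0, -46.0], [-0.0, -46.0], [19.0, -46.0]]
288 [[-18.0, -51.0], [-0.0, -51.0], [18.0, -50.0]]
296 [[-17.0, -55.0], [-0.0, -55.0], [17.0, -55.0]]
304 [[-17.0, -59.0], [-0.0, -59.0], [17.0, -59.0]]
312 [[-16.0, -63.0], [-0.0, -63.0], [16.0, -63.0]]
```

View pics/f2.png

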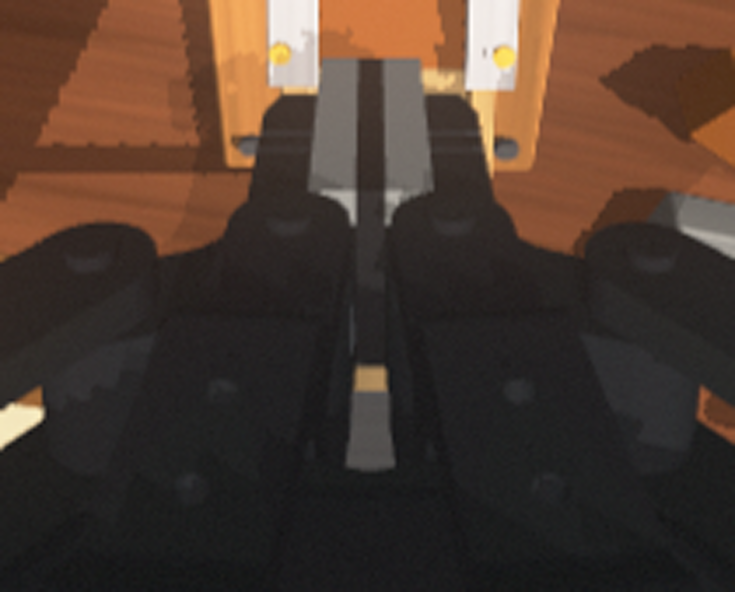

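>>> {"fn": "jog_arm", "kwargs": {
  "deltas": [
    [-1, [0.018, 0.002, 0.01], [0, -3.3, 0]],
    [-1, [0.018, 0.002, 0.03], [0, 0, 0]],
    [-1, [0.018, 0.002, 0.03], [0, 0, 0]],
    [-1, [0.017, 0.001, 0.03], [0, 0, 0]],
    [-1, [0, 0, 0.03], [0, 0, 0]],
    [-1, [0, 0, 0], [0, 0, 0]]
  ]
}}

```text
time_s: 4.35
eef_pos: [0.3985, -0.0601, 0.1098]
eef_rot: [3.134, 0.438, -2.904]
force: [0.4, 0.1, 0.6]
gripper_width: -0.001
```

```bash
cat > st.py <<'E'
from tf import *
from cell import arm
np.set_printoptions(suppress=True,precision=3)
o=arm.observe();p,R=tool(o)
print(o['time_s'],"TCP in trough mm",p.round(1),"joints",o['joints'],"F in trough",(RT.T@o['force']).round(1),"w",o['gripper_width']);print(R.round(3))
E
python3 st.py
```

```text
4.35 TCP in trough mm [-125.3   -2.5   59.9] joints [-0.336 -0.242 -0.905  0.537  0.239 -0.531] F in trough [ 0.6 -0.1  0.4] w -0.0006583468349736739
[[-1.     0.025  0.019]
 [ 0.025  1.    -0.004]
 [-0.019 -0.003 -1.   ]]
```

>>> {"fn": "jog_arm", "kwargs": {
  "deltas": [
    [-1, [0.001, 0.002, 0], [0, 0, -1.4]],
    [-1, [0.001, 0.001, 0.013], [0, 0, 0]],
    [-1, [0, 0, 0.013], [0, 0, 0]],
    [-1, [0, 0, 0.011], [0, 0, 0]],
    [-1, [0, 0, 0], [0, 0, 0]]
  ]
}}

```text
time_s: 4.85
eef_pos: [0.4145, -0.0549, 0.081]
eef_rot: [-3.137, 0.441, -2.881]
force: [0.3, 0.3, 0.8]
gripper_width: -0.003
```

```bash
python3 st.py
python3 - <<'E'
from cell import arm
import cv2
im=arm.read_camera("wrist");cv2.imwrite("pics/w3.png",im[:,:,::-1])
E
```

```text
4.85 TCP in trough mm [-121.6   -1.7   26.8] joints [-0.301 -0.171 -0.942  0.418  0.225 -0.517] F in trough [0.7 0.3 0.6] w -0.00300616059352657
[[-1.     0.004  0.022]
 [ 0.004  1.    -0.007]
 [-0.022 -0.007 -1.   ]]
```

View pics/w3.png

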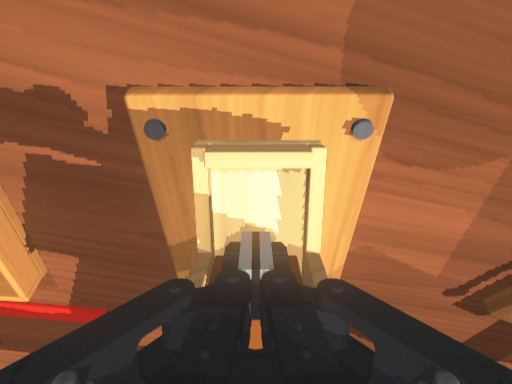

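Fingers are centred in the low-walled part, behind the billet. I'll drop the last few mm and start the push.

>>> {"fn": "jog_arm", "kwargs": {
  "deltas": [
    [-1, [0, 0.002, 0.004], [0, 0, 0]],
    [-1, [-0.006, 0, 0], [0, 0, 0]],
    [-1, [-0.006, 0, 0], [0, 0, 0]],
    [-1, [-0.008, 0, 0], [0, 0, 0]],
    [-1, [-0.008, 0, 0], [0, 0, 0]]
  ]
}}

```text
time_s: 5.4
eef_pos: [0.4399, -0.0467, 0.0919]
eef_rot: [-3.136, 0.438, -2.883]
force: [-4.6, -2.8, -2.8]
gripper_width: -0.002
```

```bash
python3 st.py
```

```text
5.4 TCP in trough mm [-92.9  -0.4  25.9] joints [-0.25  -0.139 -0.885  0.434  0.202 -0.466] F in trough [-5.9 -1.5 -0.4] w -0.002490345259821959
[[-1.     0.007  0.019]
 [ 0.007  1.    -0.009]
 [-0.019 -0.009 -1.   ]]
```

>>> {"fn": "jog_arm", "kwargs": {
  "deltas": [
    [-1, [-0.009, 0, 0.001], [0, 0, 0]],
    [-1, [-0.009, 0, 0.001], [0, 0, 0]],
    [-1, [-0.009, 0, 0.001], [0, 0, 0]],
    [-1, [-0.009, 0, 0.001], [0, 0, 0]]
  ]
}}

```text
time_s: 5.8
eef_pos: [0.47, -0.038, 0.1023]
eef_rot: [-3.136, 0.428, -2.887]
force: [-12.8, -3.7, 2.8]
gripper_width: 0.001
```

```bash
python3 st.py
```

```text
5.8 TCP in trough mm [-60.    0.   22.7] joints [-0.2   -0.088 -0.807  0.461  0.178 -0.418] F in trough [-11.1  -0.2   8. ] w 0.0008208891654765132
[[-1.     0.01   0.009]
 [ 0.01   1.    -0.01 ]
 [-0.009 -0.01  -1.   ]]
```

>>> {"fn": "jog_arm", "kwargs": {
  "deltas": [
    [-1, [-0.008, 0, 0], [0, 0, 0]],
    [-1, [-0.008, 0, 0], [0, 0, 0]]
  ]
}}

```text
time_s: 6.0
eef_pos: [0.4843, -0.034, 0.1094]
eef_rot: [-3.136, 0.426, -2.888]
force: [-1.7, -1.0, -1.2]
gripper_width: -0.001
```

```bash
python3 st.py
```

```text
6.0 TCP in trough mm [-43.6   0.1  23.2] joints [-0.18  -0.068 -0.768  0.479  0.17  -0.399] F in trough [-2.2 -0.5 -0.3] w -0.0013090328132641536
[[-1.     0.011  0.007]
 [ 0.01   1.    -0.01 ]
 [-0.007 -0.01  -1.   ]]
```

>>> {"fn": "jog_arm", "kwargs": {
  "deltas": [
    [-1, [-0.008, 0, 0], [0, 0, 0]],
    [-1, [-0.008, 0, 0], [0, 0, 0]],
    [-1, [-0.008, 0, 0], [0, 0, 0]],
    [-1, [-0.008, 0, 0], [0, 0, 0]],
    [-1, [-0.006, 0, 0], [0, 0, 0]],
    [-1, [0, 0, 0], [0, 0, 0]]
  ]
}}

```text
time_s: 6.6
eef_pos: [0.5222, -0.024, 0.1278]
eef_rot: [-3.136, 0.427, -2.887]
force: [-1.2, -0.2, -2.3]
gripper_width: 0.001
```

```bash
python3 st.py
python3 - <<'E'
from cell import arm
import cv2
for n in("top","scene"):
    im=arm.read_camera(n)[:,:,::-1];im=im[90:230,230:400] if n=="top" else im[170:310,110:300]
    cv2.imwrite(f"pics/{n}1.png",cv2.resize(im,None,fx=4,fy=4,interpolation=cv2.INTER_CUBIC))
E
```

```text
6.6 TCP in trough mm [-0.3 -0.2 24. ] joints [-0.139 -0.017 -0.668  0.519  0.155 -0.362] F in trough [-2.   0.2 -1.6] w 0.0011207497309353395
[[-1.     0.01   0.008]
 [ 0.01   1.    -0.01 ]
 [-0.008 -0.01  -1.   ]]
```

View pics/top1.png

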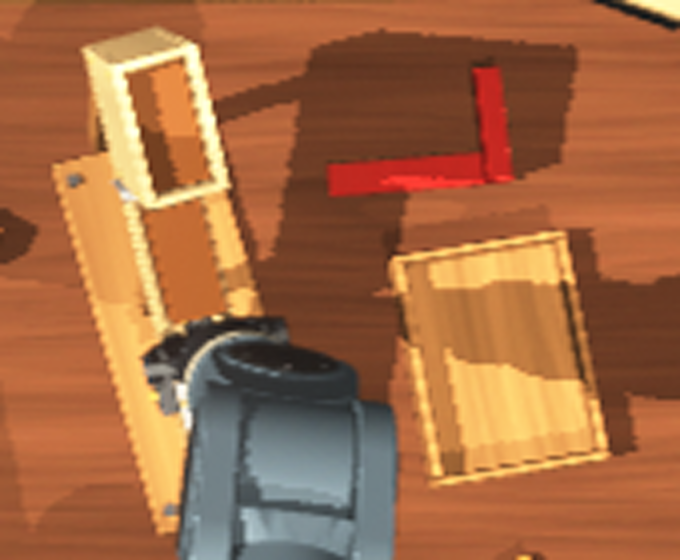

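View pics/scene1.png

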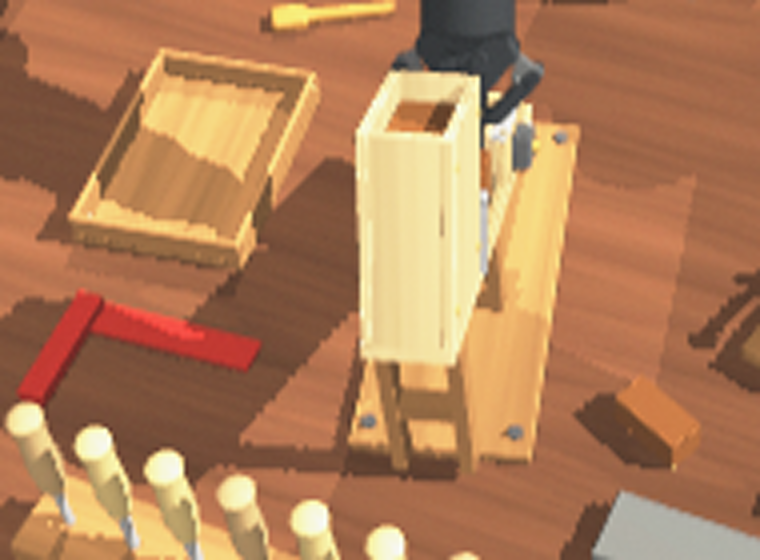

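The top view shows the brown billet now in the open window, ahead of the gripper and just short of the hopper. I'll back off, lift, open, and look.

>>> {"fn": "jog_arm", "kwargs": {
  "deltas": [
    [-1, [0.006, 0, 0], [0, 0, 0]],
    [-1, [0.002, 0, -0.03], [0, 0, 0]],
    [-1, [0, 0, -0.04], [0, 0, 0]],
    [0.8, [0, 0, -0.03], [0, 0, 0]],
    [0.8, [-0.01, 0, 0], [0, 0, 0]],
    [0.8, [0, 0, 0], [0, 0, 0]],
    [0.8, [0, 0, 0], [0, 0, 0]]
  ]
}}

```text
time_s: 7.4
eef_pos: [0.4784, -0.0346, 0.2198]
eef_rot: [-3.137, 0.425, -2.888]
force: [-0.6, -0.4, -1.0]
gripper_width: 0.682
```

```bash
python3 st.py
python3 - <<'E'
from cell import arm
import cv2,pickle
p=arm.camera_params("wrist");im=arm.read_camera("wrist");cv2.imwrite("pics/w4.png",im[:,:,::-1]);pickle.dump(p,open("w4.pkl","wb"))
E
```

```text
7.4 TCP in trough mm [ -4.    1.1 126.4] joints [-0.185 -0.175 -0.558  0.796  0.172 -0.403] F in trough [-1.  -0.2 -0.6] w 0.6821272336285603
[[-1.     0.011  0.006]
 [ 0.011  1.    -0.01 ]
 [-0.006 -0.01  -1.   ]]
```

View pics/w4.png

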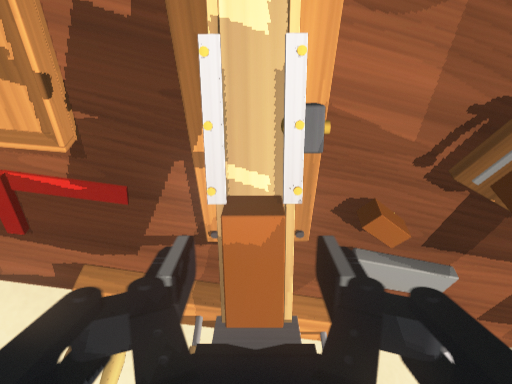

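Run:
```python
from tf import *
import pickle
P=pickle.load(open("w4.pkl","rb"))
print(toT(P['origin']))
print("low end top edge",onTz(P,(222,217),.048),onTz(P,(284,215),.048),"bottom",onTz(P,(222,197),0),onTz(P,(283,197),0))
print("upper end top edge",onTz(P,(226,327),.048),onTz(P,(283,327),.048))
print("strip ends",onTz(P,(217,204),.054),onTz(P,(293,204),.054),onTz(P,(207,35),.054))
```

```text
[-0.07823921  0.00338822  0.26922436]
low end top edge [ 0.0122796  -0.02399109  0.048     ] [0.01104664 0.02147543 0.048     ] bottom [ 0.0130552  -0.02914977  0.        ] [0.01348906 0.02427087 0.        ]
upper end top edge [ 0.1097473  -0.02473456  0.048     ] [0.10992517 0.02214313 0.048     ]
strip ends [-7.24523268e-05 -2.63701251e-02  5.40000000e-02] [0.00035155 0.02719048 0.054     ] [-0.10900483 -0.02742916  0.054     ]
```

Billet's measured lower end is at x≈12 mm and its upper end at 110 mm (98–100 long, correct). So the centre is at ≈61 mm, clear of the strips and 24 mm short of the gate. Next I'll go over it for the grip.

>>> {"fn": "jog_arm", "kwargs": {
  "deltas": [
    [0.9, [-0.022, -0.001, 0], [-0.6, 0, -0.6]],
    [0.9, [-0.022, 0, 0], [0, 0, 0]],
    [0.9, [-0.021, 0, 0], [0, 0, 0]],
    [0.9, [0, 0, 0.02], [0, 0, 0]],
    [0.9, [0, 0, 0.02], [0, 0, 0]],
    [0.9, [0, 0, 0], [0, 0, 0]]
  ]
}}

```text
time_s: 8.05
eef_pos: [0.5515, -0.0143, 0.2014]
eef_rot: [3.136, 0.415, -2.877]
force: [-0.4, 0.4, 0.5]
gripper_width: 0.949
```

```bash
python3 st.py
```

```text
8.05 TCP in trough mm [57.9  1.5 78.7] joints [-0.114 -0.008 -0.454  0.738  0.155 -0.35 ] F in trough [-0.1  0.4  0.5] w 0.9485888857487109
[[-1.     0.001 -0.004]
 [ 0.001  1.     0.005]
 [ 0.004  0.005 -1.   ]]
```

>>> {"fn": "jog_arm", "kwargs": {
  "deltas": [
    [0.9, [-0.003, -0.002, 0.015], [0, 0, 0]],
    [0.9, [0, 0, 0.018], [0, 0, 0]],
    [0.9, [0, 0, 0.014], [0, 0, 0]],
    [0.9, [0, 0, 0.007], [0, 0, 0]],
    [0.9, [0, 0, 0], [0, 0, 0]]
  ]
}}

```text
time_s: 8.55
eef_pos: [0.5738, -0.0093, 0.1502]
eef_rot: [3.134, 0.41, -2.877]
force: [-1.1, 0.1, -0.1]
gripper_width: 0.953
```

```bash
python3 st.py
python3 - <<'E'
from cell import arm
import cv2,pickle
p=arm.camera_params("wrist");im=arm.read_camera("wrist");cv2.imwrite("pics/w5.png",im[:,:,::-1]);pickle.dump(p,open("w5.pkl","wb"))
E
```

```text
8.55 TCP in trough mm [57.8  0.5 22.6] joints [-0.098  0.077 -0.501  0.61   0.149 -0.335] F in trough [-0.9  0.4  0.3] w 0.9532677643924843
[[-1.     0.001 -0.009]
 [ 0.001  1.     0.007]
 [ 0.009  0.007 -1.   ]]
```

View pics/w5.png

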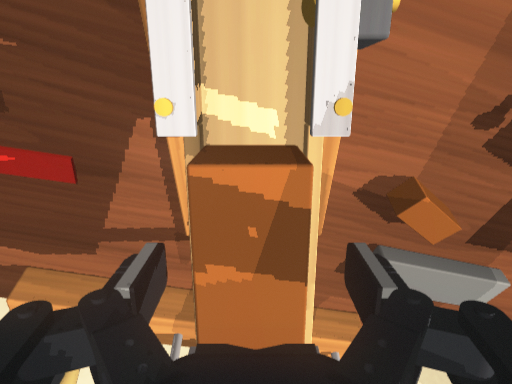

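Fingers straddle the billet (columns 188–311) between the pads at 165 and 346, about 2 mm off centre. I'll shift 1.5 mm, go down the last 4 mm and close.

>>> {"fn": "jog_arm", "kwargs": {
  "deltas": [
    [0.9, [-0.001, -0.0015, 0.004], [0, 0.5, 0]],
    [0.9, [0, 0, 0], [0, 0, 0]],
    [0.2, [0, 0, 0], [0, 0, 0]],
    [0.2, [0, 0, 0], [0, 0, 0]],
    [-0.5, [0, 0, 0], [0, 0, 0]],
    [-0.5, [0, 0, 0], [0, 0, 0]],
    [-0.5, [0, 0, 0], [0, 0, 0]]
  ]
}}

```text
time_s: 9.3
eef_pos: [0.577, -0.0107, 0.1499]
eef_rot: [3.135, 0.404, -2.877]
force: [0.0, 0.4, -2.3]
gripper_width: 0.547
```

```bash
python3 st.py
```

```text
9.3 TCP in trough mm [60.2 -1.7 21.3] joints [-0.098  0.087 -0.486  0.619  0.146 -0.336] F in trough [-0.8  0.4 -2.2] w 0.5474996962118834
[[-1.     0.001 -0.015]
 [ 0.001  1.     0.006]
 [ 0.015  0.006 -1.   ]]
```

>>> {"fn": "jog_arm", "kwargs": {
  "deltas": [
    [-0.5, [0, 0, -0.01], [0, 0, 0]],
    [-0.5, [0, 0, -0.02], [0, 0, 0]],
    [-0.5, [0, 0, -0.03], [0, 0, 0]],
    [-0.5, [0.01, 0, -0.03], [0, 0, 0]],
    [-0.5, [0.02, 0, -0.03], [0, 0, 0]],
    [-0.5, [0, 0, 0], [0, 0, 0]]
  ]
}}

```text
time_s: 9.9
eef_pos: [0.5005, -0.0314, 0.2539]
eef_rot: [3.135, 0.401, -2.876]
force: [0.8, 0.9, -1.0]
gripper_width: 0.55
```

```bash
python3 st.py
python3 - <<'E'
from cell import arm
import cv2,pickle
p=arm.camera_params("wrist");im=arm.read_camera("wrist");cv2.imwrite("pics/w6.png",im[:,:,::-1]);pickle.dump(p,open("w6.pkl","wb"))
E
```

```text
9.9 TCP in trough mm [ 30.2  -1.6 148.5] joints [-0.17  -0.118 -0.414  0.91   0.172 -0.405] F in trough [ 0.5  0.6 -1.3] w 0.5503363315697607
[[-1.     0.    -0.017]
 [ 0.     1.     0.007]
 [ 0.017  0.007 -1.   ]]
```

View pics/w6.png

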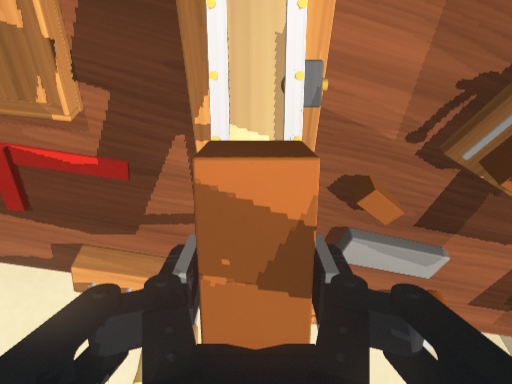

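The billet is held square between the pads and clear of the chute. I'll carry it over the tray and level it.

>>> {"fn": "jog_arm", "kwargs": {
  "deltas": [
    [-0.5, [0.009, -0.038, -0.004], [0, 0, 0]],
    [-0.5, [0.009, -0.038, -0.004], [0, 0, 0]],
    [-0.5, [0.009, -0.038, -0.004], [0, 0, 0]],
    [-0.5, [0.009, -0.038, -0.004], [0, 0, 0]],
    [-0.5, [0.009, -0.038, -0.004], [0, 0, 0]],
    [-0.5, [0.009, -0.038, -0.004], [0, 0, 0]],
    [-0.5, [0.009, -0.038, -0.004], [0, 0, 0]],
    [-0.5, [0, 0, 0], [0, 6, 0]],
    [-0.5, [0, 0, 0], [0, 6, 0]],
    [-0.5, [0, 0, 0], [0, 6, 0]],
    [-0.5, [0, 0, 0], [0, 5, 0]],
    [-0.5, [0, 0, 0], [0, 0, 0]]
  ]
}}

```text
time_s: 11.15
eef_pos: [0.5059, -0.3184, 0.2466]
eef_rot: [3.132, -0.017, -2.873]
force: [0.5, -0.4, -3.2]
gripper_width: 0.555
```

Run:
```python
from h import *
from cell import arm
np.set_printoptions(suppress=True,precision=4)
o=arm.observe();R=rot(o['eef_rot']);print(o['eef_pos'],o['force'],o['gripper_width'],o['joints']);print(R.round(3))
T=np.array([.5047,-.3057,0]);d=R.T@(T+[0,0,.10]-o['eef_pos']);print("tool delta to 100mm above",d)
```

```text
[ 0.5059 -0.3184  0.2466] [ 0.4619 -0.4453 -3.1884] 0.5546278977450897 [-0.5585  0.4429  0.3241  1.4709 -0.0063 -0.8265]
[[-0.964 -0.265 -0.019]
 [-0.265  0.964  0.005]
 [ 0.017  0.01  -1.   ]]
tool delta to 100mm above [-0.0048  0.0112  0.1467]
```

>>> {"fn": "jog_arm", "kwargs": {
  "deltas": [
    [-0.5, [-0.003, 0.006, 0.03], [0, 0, 3.5]],
    [-0.5, [-0.002, 0.005, 0.04], [0, 0, 3.5]],
    [-0.5, [0, 0, 0.04], [0, 0, 0]],
    [-0.5, [0, 0, 0.02], [0, 0, 0]],
    [-0.5, [0, 0, 0], [0, 0, 0]]
  ]
}}

```text
time_s: 11.65
eef_pos: [0.5076, -0.305, 0.1107]
eef_rot: [3.132, -0.006, -3.0]
force: [-0.1, -0.1, -2.3]
gripper_width: 0.55
```

Run:
```python
from h import *
from cell import arm
np.set_printoptions(suppress=True,precision=4)
o=arm.observe();R=rot(o['eef_rot']);print(o['time_s'],o['eef_pos'],o['force'],o['gripper_width']);print(R.round(3))
T=np.array([.5047,-.3057,0]);d=R.T@(T+[0,0,.029]-o['eef_pos']);print("tool delta to place",d)
for n in("wrist","scene"):
    im=arm.read_camera(n)[:,:,::-1]
    if n=="scene": im=cv2.resize(im[140:270,90:250],None,fx=4,fy=4,interpolation=cv2.INTER_CUBIC)
    cv2.imwrite(f"pics/{n}7.png",im)
```

```text
11.65 [ 0.5076 -0.305   0.1107] [-0.1056 -0.1358 -2.2681] 0.5502299058585091
[[-0.99  -0.141 -0.007]
 [-0.141  0.99   0.008]
 [ 0.006  0.009 -1.   ]]
tool delta to place [ 0.0025 -0.0011  0.0817]
```

View pics/wrist7.png

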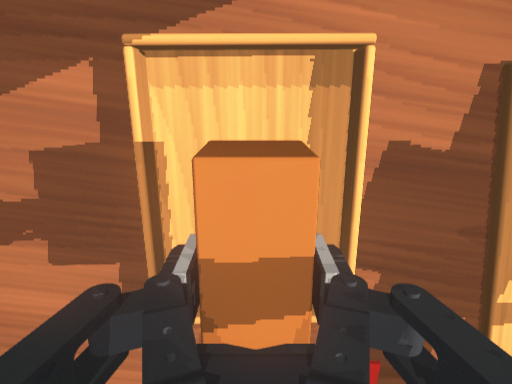

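View pics/scene7.png

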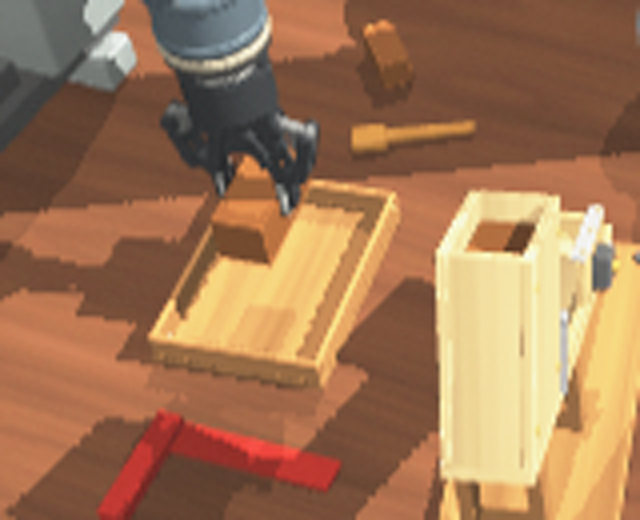

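The tray lies centred and aligned under the billet (tray walls at columns 130 and 370, billet 194–318). I'll lower it slowly.

>>> {"fn": "jog_arm", "kwargs": {
  "deltas": [
    [-0.5, [0.002, -0.001, 0.015], [0, 0, 0]],
    [-0.5, [0, 0, 0.02], [0, 0, 0]],
    [-0.5, [0, 0, 0.015], [0, 0, 0]],
    [-0.5, [0, 0, 0.008], [0, 0, 0]],
    [-0.5, [0, 0, 0.004], [0, 0, 0]],
    [-0.5, [0, 0, 0], [0, 0, 0]]
  ]
}}

```text
time_s: 12.35
eef_pos: [0.5127, -0.3111, 0.0605]
eef_rot: [-3.139, 0.012, -3.001]
force: [0.1, -0.7, -1.4]
gripper_width: 0.547
```

>>> {"fn": "jog_arm", "kwargs": {
  "deltas": [
    [-0.5, [0.005, 0.004, 0.008], [0, 0, 0]],
    [-0.5, [0.003, 0.002, 0.008], [0, 0, 0]],
    [-0.5, [0, 0, 0.006], [0, 0, 0]],
    [-0.5, [0, 0, 0.004], [0, 0, 0]],
    [-0.5, [0, 0, 0], [0, 0, 0]]
  ]
}}

```text
time_s: 12.85
eef_pos: [0.5044, -0.3063, 0.0341]
eef_rot: [-3.138, 0.015, -3.0]
force: [0.1, -0.1, -2.3]
gripper_width: 0.547
```

>>> {"fn": "jog_arm", "kwargs": {
  "deltas": [
    [-0.5, [0, 0, 0.002], [0, 0, 0]],
    [-0.5, [0, 0, 0.002], [0, 0, 0]],
    [-0.5, [0, 0, 0], [0, 0, 0]]
  ]
}}

```text
time_s: 13.15
eef_pos: [0.5049, -0.3064, 0.0303]
eef_rot: [-3.137, 0.015, -3.0]
force: [-1.1, 1.7, 2.5]
gripper_width: 0.551
```

>>> {"fn": "jog_arm", "kwargs": {
  "deltas": [
    [-0.5, [0, 0, 0.001], [0, 0, 0]],
    [-0.5, [0, 0, 0], [0, 0, 0]]
  ]
}}

```text
time_s: 13.35
eef_pos: [0.5051, -0.3065, 0.0301]
eef_rot: [-3.137, 0.016, -3.0]
force: [-2.7, 0.8, 2.3]
gripper_width: 0.554
```

>>> {"fn": "jog_arm", "kwargs": {
  "deltas": [
    [0.5, [0, 0, 0], [0, 0, 0]],
    [0.5, [0, 0, 0], [0, 0, 0]],
    [0.6, [0, 0, 0], [0, 0, 0]],
    [0.6, [0, 0, 0], [0, 0, 0]]
  ]
}}

```text
time_s: 13.75
eef_pos: [0.5058, -0.3069, 0.0305]
eef_rot: [-3.136, 0.017, -3.0]
force: [-0.5, 1.3, 0.5]
gripper_width: 0.799
```

Run:
```python
from cell import arm
import cv2
o=arm.observe();print(o['time_s'],o['force'],o['gripper_width'])
cv2.imwrite("pics/w8.png",arm.read_camera("wrist")[:,:,::-1])
```

```text
13.75 [-0.4997952   1.26570033  0.49214313] 0.7987682206916588
```

View pics/w8.png

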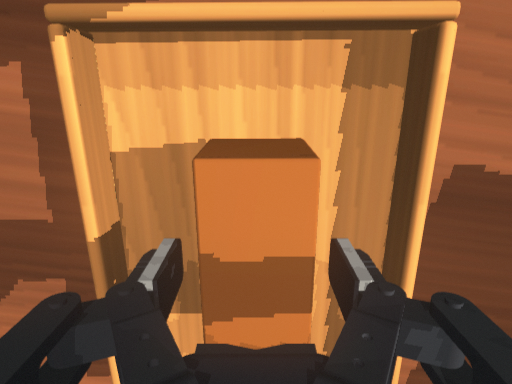

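The pads have opened clear of the billet on both sides, with the billet in mid-tray. I'll retract straight up and check.

>>> {"fn": "jog_arm", "kwargs": {
  "deltas": [
    [0.6, [0, 0, -0.01], [0, 0, 0]],
    [0.6, [0, 0, -0.02], [0, 0, 0]],
    [0.6, [0, 0, -0.03], [0, 0, 0]],
    [0.6, [0, 0, -0.04], [0, 0, 0]],
    [0.6, [0, 0, -0.04], [0, 0, 0]],
    [0.6, [0, 0, -0.03], [0, 0, 0]],
    [0.6, [0, 0, 0], [0, 0, 0]]
  ]
}}

```text
time_s: 14.5
eef_pos: [0.5015, -0.3057, 0.2107]
eef_rot: [-3.136, 0.016, -3.0]
force: [-0.2, -0.8, 1.0]
gripper_width: 0.801
```

Run:
```python
from cell import arm
import cv2,pickle
o=arm.observe();print(o['time_s'],o['force'],o['eef_pos'])
p=arm.camera_params("wrist");pickle.dump(p,open("w9.pkl","wb"))
cv2.imwrite("pics/w9.png",arm.read_camera("wrist")[:,:,::-1])
im=arm.read_camera("scene")[:,:,::-1];cv2.imwrite("pics/s9f.png",im)
cv2.imwrite("pics/s9.png",cv2.resize(im[140:270,90:250],None,fx=4,fy=4,interpolation=cv2.INTER_CUBIC))
```

```text
14.5 [-0.15807035 -0.75249748  0.95075726] [ 0.5015052  -0.30568943  0.21066075]
```

View pics/w9.png

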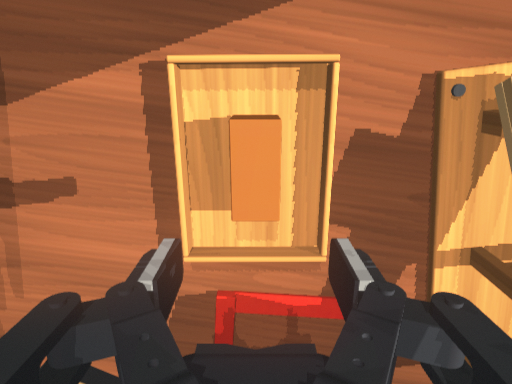

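View pics/s9.png

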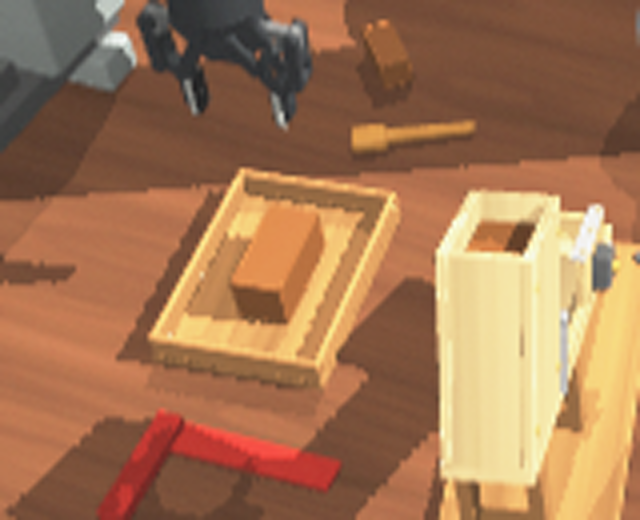

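Billet lies flat in mid-tray (columns 231–280, rows 116–220) and the gripper is well clear. One numeric check, then I hand in.

Run:
```python
from h import *
from cell import arm
import pickle
P=pickle.load(open("w9.pkl","rb"));S=arm.camera_params("scene")
s=lambda x,y:np.array((90+x/4-.4,140+y/4-.4))
q=[((231,119),(267,200)),((280,119),(325,214)),((280,220),(287,293)),((231,220),(233,278))]
# wrist image: up = -x (near robot), left = -y ; scene: up=-x, left=-y
X=[]
for a,b in q:
    x,r=tri([(P,np.array(a,float)),(S,s(*b))]);X.append(x);print(x.round(4),np.round(r,1))
c=np.mean(X,0);psi=.147;d=c[:2]-[.5047,-.3057]
print("top centre",c.round(4),"in tray",d[0]*np.cos(psi)+d[1]*np.sin(psi),-d[0]*np.sin(psi)+d[1]*np.cos(psi))
print("before/after diff of bystanders: scene px diff")
a=cv2.imread("pics/scene0.png").astype(int);b=cv2.imread("pics/s9f.png").astype(int)
for n,(u0,v0,u1,v1) in dict(square=(110,240,175,275),stone=(255,290,325,335),burn=(310,203,362,220),pegA=(360,270,380,315),pegB=(175,165,212,182)).items(): print(n,np.abs(a-b)[v0:v1,u0:u1].mean())
```

```text
[ 0.4593 -0.3354  0.0633] [2.2 0.5]
[ 0.451  -0.2875  0.052 ] [4. 1.]
[ 0.5489 -0.2717  0.054 ] [3.2 0.9]
[ 0.5538 -0.3209  0.0606] [1.9 0.5]
top centre [ 0.5032 -0.3039  0.0575] in tray -0.0011688189941244666 0.002022035130402671
before/after diff of bystanders: scene px diff
square 11.99985347985348
stone 6.781269841269841
burn 7.050904977375565
pegA 1.7833333333333334
pegB 8.819289878113407
```

Run:
```python
from cell import arm
o=arm.observe();print(o['time_s'],o['force'],abs(o['joint_velocities']).max())
print(arm.sign_off())
```

```text
14.6 [-0.09519473 -0.32249012 -0.98158458] 0.04688865415561651
the job is handed in; nothing more can be done
None
```

I pushed the jammed billet up the chute with shut fingers and gripped it across its width in the loading window. I then lifted it out square to the trough floor and set it down level in the rework tray. The job was handed in at about 14.6 s; sign-off reports no verdict.

**Push:** the wrist force read about 6 N at first contact. It reached 11 N once, with 8 N across it, probably because I was also moving the fingers down, so I stopped doing that. I read the force only at the end of each move, so brief peaks in between would not show. The billet stopped with its centre at x ≈ 61 mm, clear of the strips and about 24 mm short of the gate.

**Placing:** I lowered it at a few cm/s at the end and let go once the force showed it resting on the tray floor.

**Last checks:**
- **Position:** the billet's centre is within about 2 mm of the tray centre, and it looks flat and aligned in the pictures.
- **Height:** the two views put its top face at 57 mm on average, against 55 mm expected. The corner rays disagreed by up to 4 pixels and the single corners ranged from 52 to 63 mm. So this only roughly confirms the height, and does not show its level to within 5 degrees.
- **Gripper:** open, and more than 150 mm above the billet, touching nothing.
- **Bystanders:** the before-and-after picture difference was inconclusive because shadows moved. By eye the try square and one peg are where they were, and I saw no contact with any of them. I did not re-measure the stone, burnisher or other peg.

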